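# Wind the beaker under the spout

## Task

Turn the hand crank of the filling slide until the steel beaker on it stands centred under the spout, then let go of the crank. Move the beaker only by the crank, never by touching it or its carriage, and leave the crank of the round spin dryer alone.

Things in the scene. Friction and masses are not known exactly. Their poses are not given: they have to be found in the camera images.
- slide: Filling slide, fixed: aluminium base plate 110 mm wide, 470 mm long, with a grey drive block (100 x 100 mm, 70 mm high) at one end. Origin on the crank's upright axis at counter level; +y points along the rails from crank to spout, z up. The crank turns either way in a level plane; clockwise seen from above drives the carriage away from it, 100 mm per full turn, with travel to spare.
- handle_mid (a point): Mid-height of the slide crank's handle: an upright black round grip, 26 mm in diameter, 52 mm tall (97 to 149 mm above the counter), spinning freely on its pin, 55 mm from the crank axis. The point is on the grip's axis, 123 mm above the counter. The steel crank arm below it reaches 92 mm. The crank turns with about 1 to 2 N at the handle and stays where it is left.
- carriage: Carriage on the slide's rails (grey plate 84 x 84 x 12 mm) with an open steel beaker fixed on it, 72 mm in diameter and 70 mm tall. Origin at the centre of the beaker's underside, 43 mm above the counter; the beaker's rim is 113 mm above the counter.
- spout_tip (a point): Outlet of the spout, a steel swan neck on a post that stands against the slide's long edge and is fixed. The point is the centre of the white nozzle's lower end (20 mm in diameter), 165 mm above the counter and above the beaker's line of travel; the neck's top is 222 mm above the counter.
- dryer_handle_mid (a point): Handle of another crank, on the lid of the round white spin dryer (drum 210 mm in diameter, 100 mm high): not to be moved. Upright black grip 26 mm in diameter and 52 mm tall, the point at its mid-height, 151 mm above the counter and 55 mm from the drum's axis.

How it is judged (in metres and radians):
At the end, for the whole second after the job is handed in: The beaker's centre is within 15 mm, seen from above, of the spout's outlet, and the carriage is at rest (horizontal distance between carriage and spout_tip below 0.015 m and linear speed of carriage below 0.01 m/s); the robot touches nothing.
It fails at once if the robot touched the beaker or its carriage (contact force between any of the fingers, the arm and carriage above 1 N).
It fails at once if the spin dryer's crank was moved (more than 25 mm at its handle) (distance of dryer_handle_mid from where it was at the start of the episode above 0.025 m).
It also fails if it takes over 51 s, if anything falls off the work surface, if the arm or the gripper's body presses on something with over 40 N, if the wrist force passes 120 N, or if a joint passes its speed limit or range.

## Robot

A 6-joint arm with a two-finger parallel gripper is mounted at the origin on the work surface. World frame = base frame: x ahead of the robot, y to its left, z up, the work surface at z = 0. Lengths are in mm, angles in rad, forces in N, time in s.
With the tool pointing down it reaches from about 275 to 825 mm from the base axis. Payload 5.2 kg.
Tool frame: the origin (TCP) lies at the very end of the fingers, on their centre line; the grasp point (between the pads) lies 19 mm behind it; z points along the fingers, y is the direction in which the jaws open and shut (so a half turn about z gives the same grasp; the last joint's range is limited). The gripper opens to 93 mm and grips with 3 to 60 N. Pads are 15 mm wide; open, the fingers measure 128 mm over their backs; the gripper's body (75 mm by 188 mm) begins 65 mm behind the grasp point.
Start: joints at [-1.516, 0.259, 1.535, -0, 1.348, -0.203], TCP at [140.246, -531.823, 218.653] pointing down, gripper open.
Joint ranges: [-3.14, 3.14], [-0.91, 2.08], [0.19, 2.58], [-1.22, 4.36], [0.22, 2.71], [-3.12, 3.12]. Speed limits (rad/s): [2.57, 2.57, 3.14, 3.14, 3.14, 3.14].

## Interface

Orientations are given as [roll, pitch, yaw] about the fixed x, y, z axes, in that order (R = Rz(yaw) Ry(pitch) Rx(roll)).
In Python, from bench import robot gives the robot as it stands. The module is installed in compiled form; this text tells all that it offers. Calls block until the motion is done:
- robot.move_ptp(position, orientation): joint-space move of the TCP to a pose.
- robot.move_linear(position, ori=None, speed=150, f_stop=None): straight line of the TCP; ori=None keeps the orientation; speed is the mean speed in mm/s. With f_stop (N) it stops when the force on the tool has changed by that much, and returns True; else False.
- robot.move_j(angles): joint-space move.
- robot.move_gripper(opening): opening from 0.0 (shut) to 1.0 (fully open); the grip force is fixed at half the most; returns when the fingers have stopped.
- robot.sleep(seconds).
- robot.inverse_kinematics(position, orientation): joint angles nearest the present ones, or None.
- robot.get_image(name): name is "side" or "top"; returns a dict with "img" (400x640x3 uint8, blue, green, red), "fovy" (degrees; the focal length in pixels is half the picture's height over the tangent of half this angle, whatever the lens; pixels are square), "cx", "cy" (the principal point, pixels), "eye" and "orientation" of the camera in the world. Camera axes: x right, y down, z forward; pixel columns grow to the right and rows downward; lengths in mm; the calibration is good to about 2 mm. A picture is of the moment at which its call begins. There is no depth.
A pose or a line that the arm cannot do raises robot.MotionError and nothing moves.
- robot.hand_in(): hands the job in, once; it reports no verdict.
Readings, each from a call of its own:
- robot.current_t(): time.
- robot.current_qpos(): joint angles.
- robot.current_joint_vel(): joint speeds.
- robot.current_joint_efforts(): joint torques, N m.
- robot.current_tcp_pos(): TCP position.
- robot.current_eef_rot(): TCP orientation.
- robot.current_contact_force(): force on the tool from outside, world axes, zero at the start.
- robot.current_ft_torque(): the same for the moment, N m.
- robot.current_gripper_width(): opening from 0.0 (shut) to 1.0 (fully open).
Only numpy, scipy, OpenCV 4.12 (cv2) and the standard library are available. Lean on these libraries where they do the work, as an engineer would, in place of code of your own. Each camera call takes 0.05 s, during which the arm holds its last target.

## Working session

There is one attempt and no reset: what is moved stays moved. The work goes in short steps, each a Python script; the robot and the scene stay as the last script left them, time stands still between calls to the robot, and variables do not carry over. Pictures are saved under pics/ and viewed, and the job is handed in when it is done.

```bash
mkdir -p pics
python3 - <<'E'
from bench import robot
import cv2
for n in("side","top"):
    d=robot.get_image(n); cv2.imwrite(f"pics/{n}0.png",d["img"])
    print(n,d["fovy"],d["cx"],d["cy"],d["eye"],d["orientation"],{k for k in d})
print(robot.current_t(),robot.current_eef_rot())
E
```

```text
side 48.54457655463281 312.71457827090904 197.62541929552557 [344.72594744 775.71264045 889.26831701] [-2.26947112 -0.00832809 -2.93402494] {'orientation', 'img', 'fovy', 'eye', 'cx', 'cy'}
top 47.86532284250539 321.15788953257913 202.33748117339195 [ 376.73876839 -123.43282676 1178.02375032] [-3.00181349 -0.02242983 -1.54139324] {'orientation', 'img', 'fovy', 'eye', 'cx', 'cy'}
0.1 [-3.14003559e+00 -2.84466063e-04  2.57749624e-01]
```

View pics/side0.png

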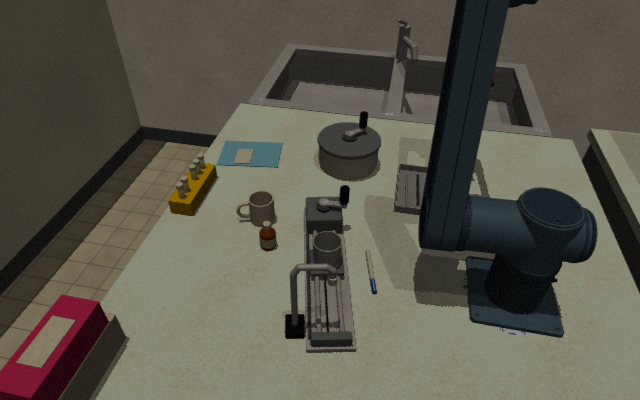

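View pics/top0.png

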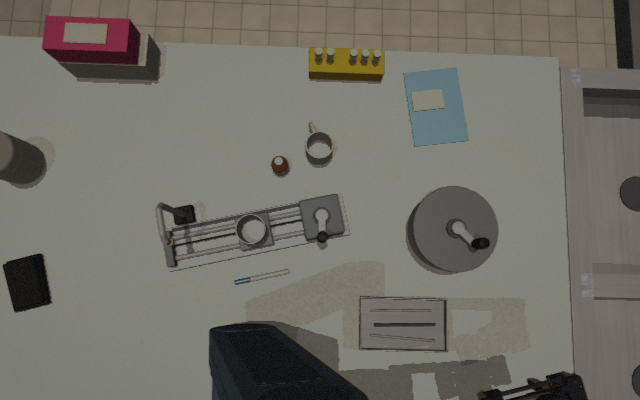

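Both views show the slide crank's grip at top ≈(322,237) / side ≈(345,195), the beaker at top ≈(252,230) and the nozzle at about top (165,240) / side (332,272). The dryer, at top (455,228), is to be avoided. I'll zoom in next.

Run:
```python
import cv2,numpy as np
a=cv2.imread("pics/top0.png")[180:280,150:360]; b=cv2.imread("pics/side0.png")[175:355,275:365]
f=lambda i,s:np.clip(cv2.resize(i,None,fx=s,fy=s,interpolation=cv2.INTER_CUBIC).astype(float)*1.8,0,255).astype('uint8')
cv2.imwrite("pics/topz.png",f(a,3.8)); cv2.imwrite("pics/sidez.png",f(b,3.3))
```

```text
(no output)
```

View pics/topz.png

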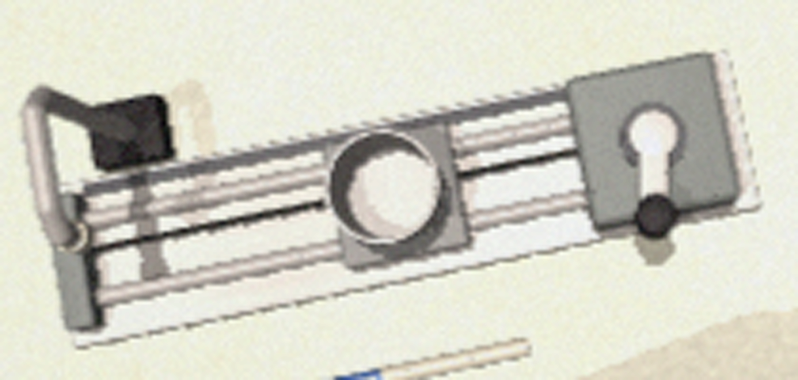

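View pics/sidez.png

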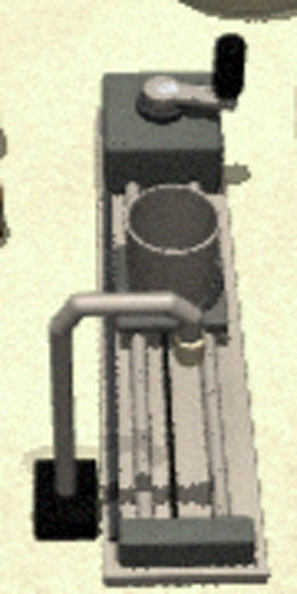

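```bash
cat > h.py <<'E'
import numpy as np,cv2
from scipy.spatial.transform import Rotation as R
from bench import robot
def ray(d,u,v):
    f=200/np.tan(np.radians(d["fovy"])/2)
    r=R.from_euler('xyz',d["orientation"]).as_matrix()@np.array([(u-d["cx"])/f,(v-d["cy"])/f,1])
    return np.array(d["eye"]),r/np.linalg.norm(r)
def onz(d,u,v,z):
    e,r=ray(d,u,v); return e+r*(z-e[2])/r[2]
def tri(r1,r2):
    A=np.zeros((3,3));b=np.zeros(3)
    for e,r in(r1,r2):
        P=np.eye(3)-np.outer(r,r);A+=P;b+=P@e
    x=np.linalg.solve(A,b); return x,[np.linalg.norm((np.eye(3)-np.outer(r,r))@(x-e)) for e,r in(r1,r2)]
def black(d,x0,x1,y0,y1,t=25):
    m=(d["img"][y0:y1,x0:x1].max(2)<t).astype('uint8')
    n,l,s,c=cv2.connectedComponentsWithStats(m); 
    return [(s[i],c[i]+[x0,y0]) for i in range(1,n) if s[i][4]>15]
E
python3 - <<'E'
from h import *
S=robot.get_image("side");T=robot.get_image("top")
for t in(20,30,40):
  print(t,black(S,330,360,180,215,t),black(T,310,335,225,248,t))
np.set_printoptions(precision=1,suppress=True)
print("nozzle",onz(T,169.7,241.8,165),onz(S,332.6,282,165),tri(ray(T,169.7,241.8),ray(S,332.6,282)))
print("rim",onz(T,252.1,229.2,113),onz(S,327.4,243.5,113))
print("grip",onz(T,322.6,236.8,149),onz(S,344.4,195.3,123))
print("axis",onz(T,321.8,214.7,92),onz(S,324.4,204.4,92))
# block top corners (z=70) + base plate
for u,v in((568,83),(712,55),(738,195),(597,230)): print("blk",onz(T,150+u/3.8,180+v/3.8,70))
for u,v in((78,346),(758,206)): print("plate",onz(T,150+u/3.8,180+v/3.8,8))
E
```

```text
20 [(array([ 10,   6,   9,  19, 143], dtype=int32), array([344.0979021 , 195.01398601]))] []
30 [(array([  9,   6,  10,  19, 155], dtype=int32), array([344.03870968, 194.97419355])), (array([ 0, 27, 11,  5, 35], dtype=int32), array([335.17142857, 208.48571429]))] []
40 [(array([  9,   6,  10,  20, 161], dtype=int32), array([343.97515528, 195.29813665])), (array([ 0, 26, 12,  6, 46], dtype=int32), array([335.19565217, 208.63043478]))] [(array([ 5,  6, 17, 12, 90], dtype=int32), array([322.41111111, 236.46666667]))]
nozzle [420.2 192.5 165. ] [420.3 187.7 165. ] (array([420. , 191.2, 169.3]), [np.float64(0.10224163697757789), np.float64(0.10224163697765892)])
rim [458.   18.1 113. ] [458.5  31.6 113. ]
grip [ 442.9 -147.9  149. ] [ 444.8 -146.3  123. ]
axis [ 500.  -145.7   92. ] [ 496.5 -133.    92. ]
blk [532.8 -89.9  70. ]
blk [ 554.4 -183.5   70. ]
blk [ 463.1 -202.6   70. ]
blk [ 437.7 -112.    70. ]
plate [352.8 233.8   8. ]
plate [ 460.8 -220.9    8. ]
```

```bash
cat >> h.py <<'E'
def proj(d,p):
    f=200/np.tan(np.radians(d["fovy"])/2)
    c=R.from_euler('xyz',d["orientation"]).as_matrix().T@(np.array(p,float)-d["eye"])
    return np.array([d["cx"]+f*c[0]/c[2],d["cy"]+f*c[1]/c[2]])
def zoom(d,x0,x1,y0,y1,s,name,marks=()):
    i=cv2.resize(d["img"][y0:y1,x0:x1],None,fx=s,fy=s,interpolation=cv2.INTER_CUBIC)
    i=np.clip(i.astype(float)*2,0,255).astype('uint8')
    for p,c in marks:
        u=(proj(d,p)-[x0,y0]+.5)*s
        cv2.drawMarker(i,tuple(int(k) for k in u),c,cv2.MARKER_CROSS,6,1)
    cv2.imwrite(name,i)
E
python3 - <<'E'
from h import *
S=robot.get_image("side");T=robot.get_image("top")
c=np.linspace(0,6.28,24,endpoint=False)
m=[((458+36*np.cos(a),18+36*np.sin(a),113),(0,0,255)) for a in c]
m+=[((x,y,70),(0,255,0)) for x,y in((532.8,-89.9),(554.4,-183.5),(463.1,-202.6),(437.7,-112))]
m+=[((500,-145.7,z),(255,0,255)) for z in(80,92)]+[((420+10*np.cos(a),191+10*np.sin(a),165),(255,0,0)) for a in c[::3]]
m+=[((443,-148,z),(0,255,255)) for z in(97,123,149)]
zoom(S,290,370,175,325,4,"pics/s1.png",m); zoom(T,150,360,180,280,3.8,"pics/t1.png",m)
E
```

```text
(no output)
```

View pics/s1.png

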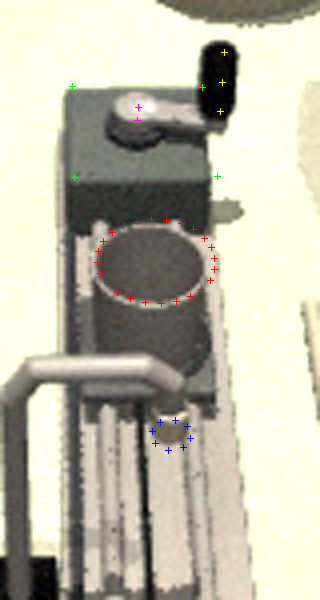

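View pics/t1.png

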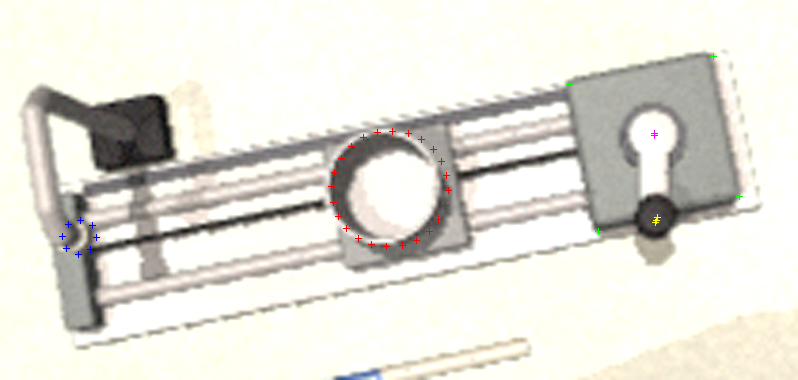

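The reprojections agree in both views: axis ≈(498,-146.5), grip ≈(443,-148), beaker ≈(458,18), nozzle ≈(420,190). That means about 176 mm of travel, or about 1.76 turns clockwise. Next I check reachability, approach and grasp.

Run:
```python
from h import *
np.set_printoptions(precision=2,suppress=True)
yaw=0.234; o=[np.pi,0,yaw]
C=np.array([498,-146.5])
for a in range(0,360,45):
    q=robot.inverse_kinematics([C[0]+55*np.cos(np.radians(a)),C[1]+55*np.sin(np.radians(a)),106],o); print(a,q)
p=robot.current_tcp_pos()
robot.move_linear([p[0],p[1],300],speed=200)
robot.move_ptp([443.5,-148,260],o)
robot.move_linear([443.5,-148,180],speed=150)
S=robot.get_image("side");T=robot.get_image("top")
zoom(S,250,400,100,250,4,"pics/s2.png"); zoom(T,250,400,160,300,4,"pics/t2.png")
print(robot.current_t(),robot.current_tcp_pos(),robot.current_contact_force())
```

```text
0 [-0.45  0.4   1.63 -0.    1.11  0.88]
45 [-0.4   0.36  1.69 -0.    1.09  0.94]
90 [-0.4   0.29  1.79 -0.    1.06  0.93]
135 [-0.47  0.23  1.87 -0.    1.04  0.87]
180 [-0.56  0.22  1.89 -0.    1.03  0.78]
225 [-0.61  0.27  1.82 -0.    1.05  0.73]
270 [-0.59  0.34  1.72 -0.    1.08  0.74]
315 [-0.53  0.39  1.64 -0.    1.11  0.81]
3.425 [ 444.26 -148.67  181.15] [-0.03 -0.26 -0.91]
```

View pics/s2.png

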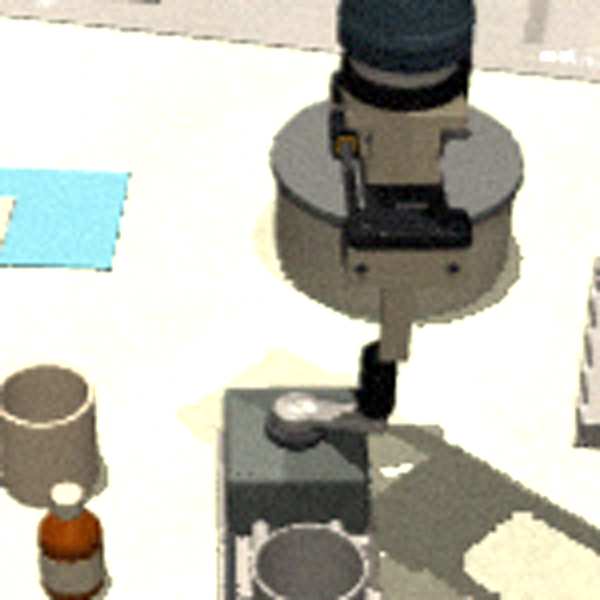

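The open fingers straddle the grip, with the near finger at zoom (395,330) and the grip at (378,380). I descend with a force stop and close.

Run:
```python
from h import *
np.set_printoptions(precision=2,suppress=True)
print(robot.move_linear([443.5,-148,108],speed=80,f_stop=8))
print(robot.current_tcp_pos(),robot.current_contact_force())
robot.move_gripper(0.0)
print(robot.current_gripper_width()*93,robot.current_tcp_pos(),robot.current_contact_force(),robot.current_t())
S=robot.get_image("side");T=robot.get_image("top")
zoom(S,290,390,150,280,4,"pics/s3.png")
```

```text
False
[ 443.86 -148.23  108.43] [-0.14 -0.36  1.2 ]
25.730620371303036 [ 443.51 -148.04  107.98] [ 0.31 -0.74 -0.83] 5.5333
```

View pics/s3.png

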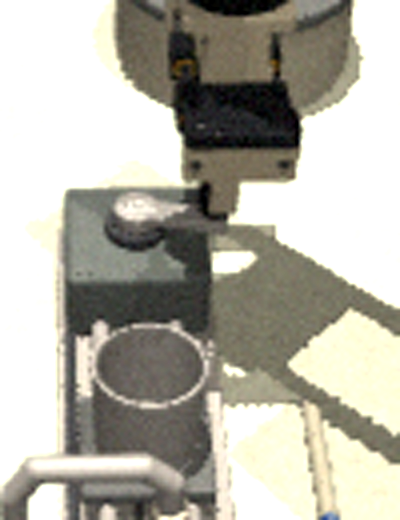

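```bash
cat > turn.py <<'E'
from h import *
import json,sys
np.set_printoptions(precision=1,suppress=True)
def turn(C,a,total,step=15,speed=70,k=0.15,flim=30):
    n=int(np.ceil(abs(total)/step)); st=-total/n
    f0=np.array([0,0.])
    for i in range(n):
        a+=np.radians(st); e=np.array([np.cos(a),np.sin(a)])
        p=C+55*e
        robot.move_linear([p[0],p[1],108],speed=speed)
        F=np.array(robot.current_contact_force()); fr=F[:2]@e
        C=C+np.clip(k*fr,-.5,.5)*e
        print(i,round(np.degrees(a)%360),"Fr %.1f Ft %.1f"%(fr,F[:2]@[-e[1],e[0]]),"Fz %.1f"%F[2],C)
        if np.linalg.norm(F)>flim: print("STOP");break
    json.dump([list(C),a],open("st.json","w"))
    return C,a
E
python3 - <<'E'
from turn import *
C=np.array([498,-146.5]); a=np.arctan2(-148+146.5,443.5-498)
turn(C,a,180)
print(robot.current_t(),robot.current_gripper_width()*93)
S=robot.get_image("side");T=robot.get_image("top")
zoom(S,290,370,175,325,4,"pics/s4.png"); zoom(T,150,360,160,280,3.8,"pics/t4.png")
E
```

```text
0 167 Fr -1.3 Ft -0.9 Fz -1.8 [ 498.2 -146.5]
1 152 Fr -1.0 Ft -1.7 Fz -1.3 [ 498.3 -146.6]
2 137 Fr 1.1 Ft -0.9 Fz 1.6 [ 498.2 -146.5]
3 122 Fr 2.7 Ft -0.6 Fz 1.6 [ 498.  -146.2]
4 107 Fr 3.0 Ft -1.1 Fz 1.0 [ 497.9 -145.7]
5 92 Fr 0.1 Ft -1.2 Fz 0.1 [ 497.9 -145.7]
6 77 Fr 0.1 Ft -0.3 Fz -0.4 [ 497.9 -145.7]
7 62 Fr 1.6 Ft -1.2 Fz -0.5 [ 498.  -145.5]
8 47 Fr 1.1 Ft -0.5 Fz -0.2 [ 498.1 -145.4]
9 32 Fr 0.7 Ft -1.0 Fz 0.1 [ 498.2 -145.3]
10 17 Fr 1.5 Ft -1.3 Fz -1.0 [ 498.4 -145.2]
11 2 Fr 1.1 Ft -0.7 Fz -0.0 [ 498.6 -145.2]
9.9333 25.60386991420898
```

View pics/t4.png

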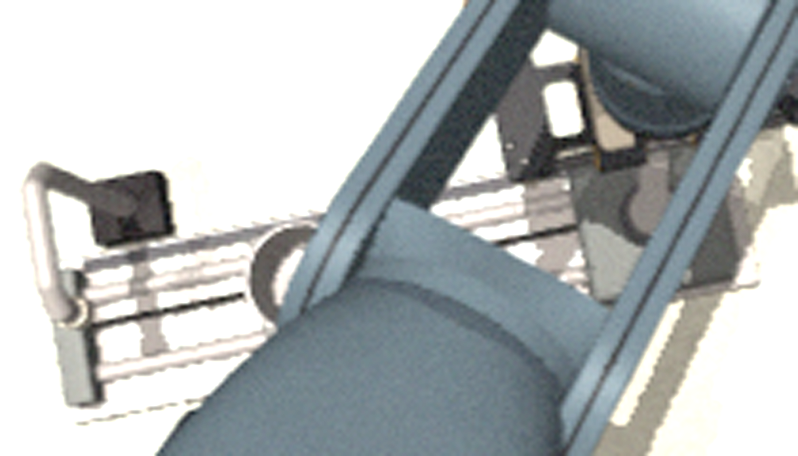

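Half a turn moved the beaker about 50 mm at ~1 N, as expected. I continue to just short of the target.

Run:
```python
from turn import *
C,a=json.load(open("st.json"))
turn(np.array(C),a,410)
print(robot.current_t(),robot.current_gripper_width()*93)
S=robot.get_image("side");T=robot.get_image("top")
zoom(S,270,370,195,345,4,"pics/s5.png"); zoom(T,150,360,180,280,3.8,"pics/t5.png")
```

```text
0 347 Fr 1.5 Ft -1.8 Fz 0.3 [ 498.8 -145.3]
1 332 Fr 0.9 Ft -1.1 Fz 0.2 [ 498.9 -145.3]
2 318 Fr 1.1 Ft -1.5 Fz -0.2 [ 499.  -145.5]
3 303 Fr 0.4 Ft -1.2 Fz 0.1 [ 499.1 -145.5]
4 288 Fr 2.7 Ft -1.1 Fz -0.5 [ 499.2 -145.9]
5 274 Fr 2.0 Ft -0.6 Fz -0.3 [ 499.2 -146.2]
6 259 Fr 2.1 Ft -0.5 Fz 0.4 [ 499.2 -146.5]
7 244 Fr 0.9 Ft -0.4 Fz 0.3 [ 499.1 -146.6]
8 230 Fr -0.2 Ft -0.2 Fz 0.4 [ 499.1 -146.6]
9 215 Fr 1.6 Ft -2.3 Fz 1.4 [ 498.9 -146.7]
10 201 Fr 1.9 Ft -1.5 Fz 1.6 [ 498.7 -146.8]
11 186 Fr 1.8 Ft -0.5 Fz 1.6 [ 498.4 -146.9]
12 171 Fr 2.1 Ft -1.7 Fz 2.0 [ 498.1 -146.8]
13 157 Fr 1.6 Ft -0.9 Fz 1.9 [ 497.9 -146.7]
14 142 Fr 1.3 Ft -1.1 Fz 1.8 [ 497.7 -146.6]
15 127 Fr 2.0 Ft -0.7 Fz 0.8 [ 497.5 -146.4]
16 113 Fr 1.8 Ft -1.3 Fz -0.8 [ 497.4 -146.1]
17 98 Fr 0.9 Ft -1.7 Fz -0.2 [ 497.4 -146. ]
18 83 Fr 2.8 Ft -1.3 Fz -0.3 [ 497.5 -145.6]
19 69 Fr 2.5 Ft -0.7 Fz -1.2 [ 497.6 -145.2]
20 54 Fr 1.2 Ft -1.9 Fz -1.8 [ 497.7 -145.1]
21 39 Fr 0.9 Ft 0.2 Fz -1.3 [ 497.8 -145. ]
22 25 Fr 1.8 Ft -0.8 Fz -1.5 [ 498.  -144.9]
23 10 Fr 2.8 Ft -0.6 Fz -2.5 [ 498.5 -144.8]
24 356 Fr 1.8 Ft -1.4 Fz -2.4 [ 498.7 -144.8]
25 341 Fr 2.5 Ft -1.3 Fz -1.6 [ 499.1 -144.9]
26 326 Fr 2.4 Ft -1.8 Fz -1.6 [ 499.4 -145.1]
27 312 Fr 2.4 Ft -1.3 Fz -0.4 [ 499.6 -145.4]
19.8333 25.506410920456496
```

View pics/t5.png

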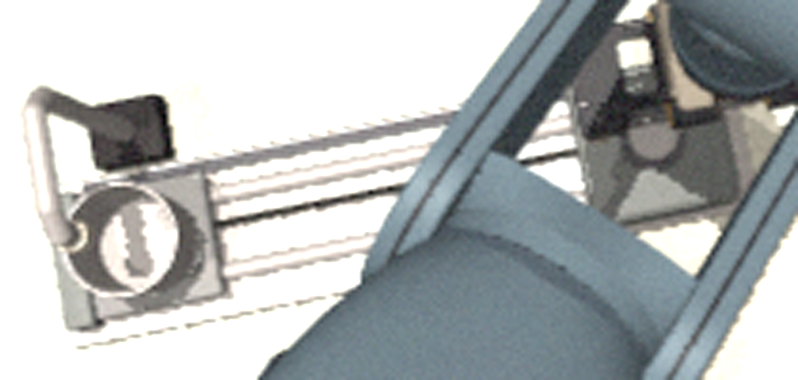

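View pics/s5.png

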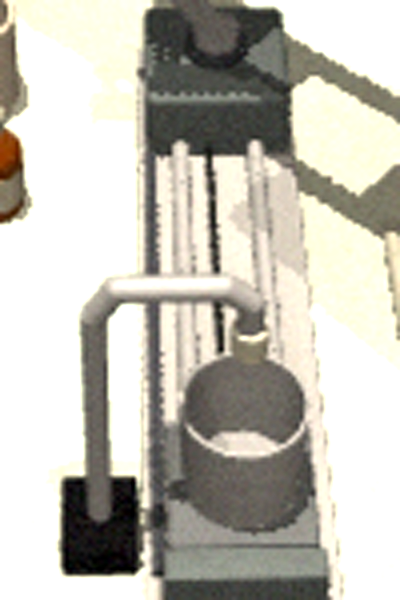

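Run:
```python
from turn import *
S=robot.get_image("side");T=robot.get_image("top")
t=lambda x,y:(150+x/3.8-.37,180+y/3.8-.37); s=lambda x,y:(270+x/4-.37,195+y/4-.37)
print("rim",onz(T,*t(126,241),113),onz(S,*s(245,404),113))
print("noz",onz(T,*t(75,236),165),onz(S,*s(250,354),165))
c=np.linspace(0,6.28,28,endpoint=False)
b=onz(T,*t(126,241),113); n=onz(T,*t(75,236),165)
m=[((b[0]+36*np.cos(a),b[1]+36*np.sin(a),113),(0,0,255)) for a in c]+[((n[0]+10*np.cos(a),n[1]+10*np.sin(a),165),(255,0,0)) for a in c[::3]]
zoom(S,310,370,260,340,7,"pics/s6.png",m); zoom(T,155,215,215,275,9,"pics/t6.png",m)
```

```text
rim [420.5 178.1 113. ] [422.9 183.  113. ]
noz [420.4 193.3 165. ] [420.7 190.8 165. ]
```

View pics/s6.png

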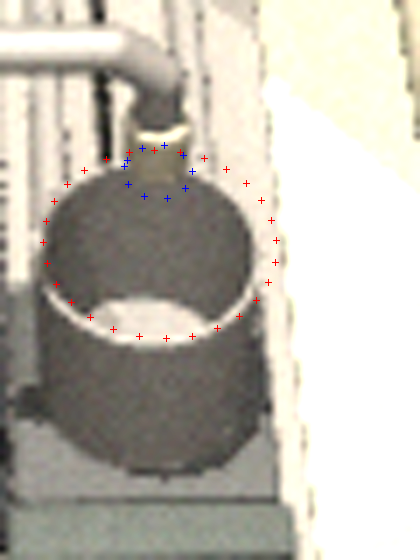

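View pics/t6.png

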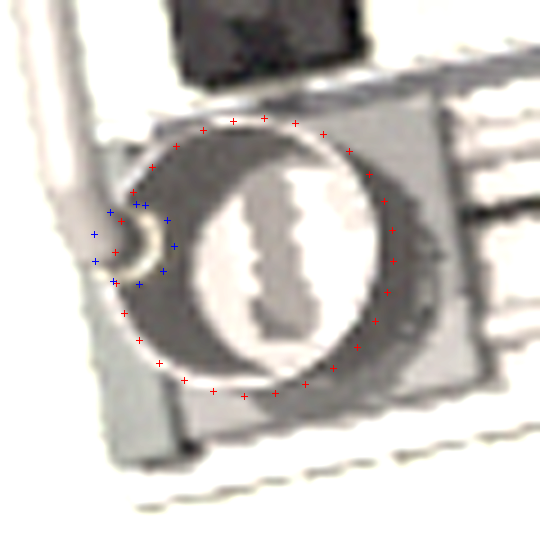

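Run:
```python
from h import *
S=robot.get_image("side");T=robot.get_image("top")
s=cv2.imread("pics/side0.png")
def z(i,x0,x1,y0,y1,k,g):
    return np.clip(cv2.resize(i[y0:y1,x0:x1],None,fx=k,fy=k,interpolation=cv2.INTER_NEAREST).astype(float)*g,0,255).astype('uint8')
A=z(s,320,345,262,292,15,1.6);B=z(S["img"],320,345,262,292,15,2.2)
cv2.imwrite("pics/noz_s.png",np.hstack([A,B]))
t=cv2.imread("pics/top0.png")
cv2.imwrite("pics/noz_t.png",np.hstack([z(t,158,183,228,253,15,1.6),z(T["img"],158,183,228,253,15,2)]))
```

```text
(no output)
```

View pics/noz_s.png

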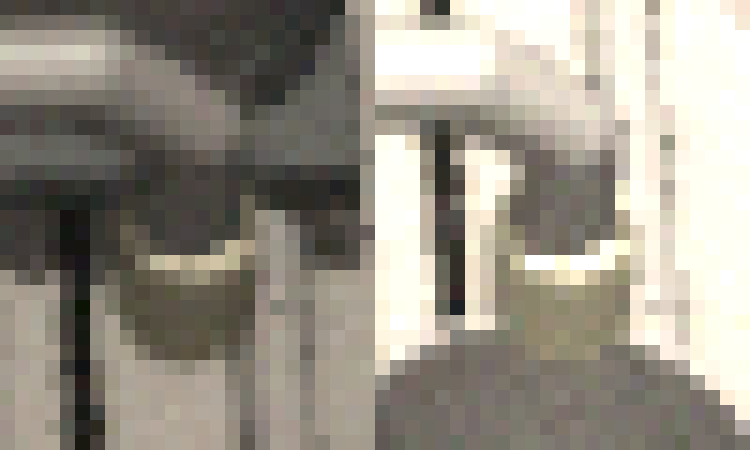

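View pics/noz_t.png

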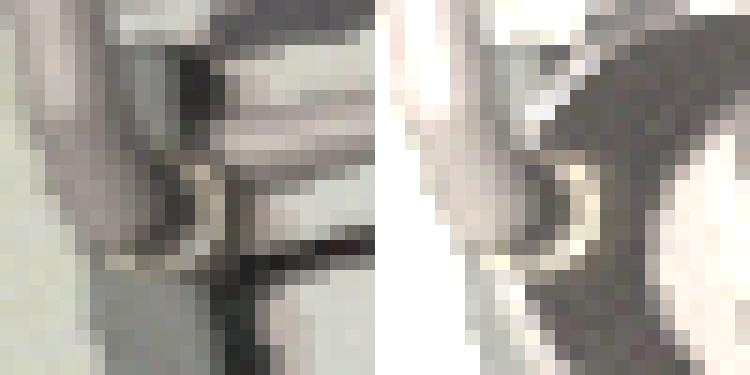

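Run:
```python
from h import *
S=robot.get_image("side");T=robot.get_image("top")
for z in(180,185):print(onz(T,169,241.5,z))
print(onz(S,332,282.1,165))
print("rim",onz(T,155+244/9-.45,215+248/9-.45,113),onz(S,310+147/7-.43,260+254/7-.43,113))
```

```text
[420.21122544 189.43300383 180.        ]
[419.99343274 187.86557705 185.        ]
[421.47457194 188.23732763 165.        ]
rim [422.6179425  180.90809052 113.        ] [423.47919797 183.73176366 113.        ]
```

Refined estimates: nozzle (420.5, 188.5), rim (423, 182). About 6.5 mm remains, so I turn 24° more, release upward and re-check.

Run:
```python
from turn import *
C,a=json.load(open("st.json"))
C,a=turn(np.array(C),a,24,step=12,speed=40)
robot.move_gripper(0.75)
p=robot.current_tcp_pos(); print(robot.current_contact_force())
robot.move_linear([p[0],p[1],240],speed=120)
robot.move_j([-1.2]+list(robot.current_qpos()[1:]))
print(robot.current_t())
S=robot.get_image("side");T=robot.get_image("top")
n=np.array([420.5,188.5])
c=np.linspace(0,6.28,28,endpoint=False)
m=[((n[0]+36*np.cos(q),n[1]+36*np.sin(q),113),(0,0,255)) for q in c]+[((n[0]+10*np.cos(q),n[1]+10*np.sin(q),165),(255,0,0)) for q in c[::3]]
zoom(S,310,370,260,340,7,"pics/s7.png",m); zoom(T,155,215,215,275,9,"pics/t7.png",m)
cv2.imwrite("pics/s7f.png",S["img"])
```

```text
0 300 Fr 0.6 Ft -0.9 Fz 0.7 [ 499.7 -145.5]
1 288 Fr 2.0 Ft -1.8 Fz 0.9 [ 499.7 -145.8]
[ 0.3  0.  -0.5]
24.5167
```

View pics/s7.png

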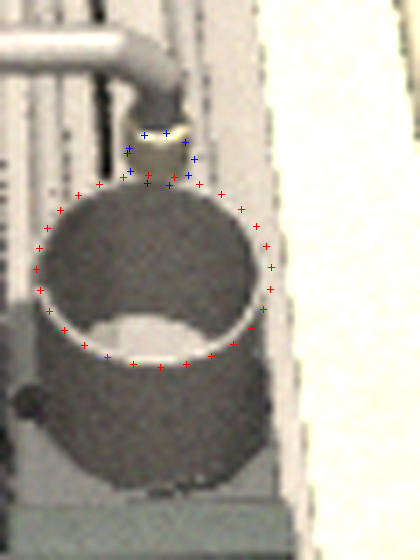

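View pics/t7.png

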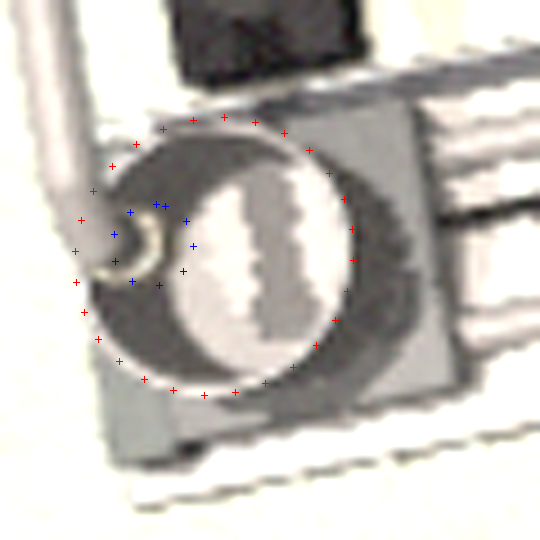

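View pics/s7f.png

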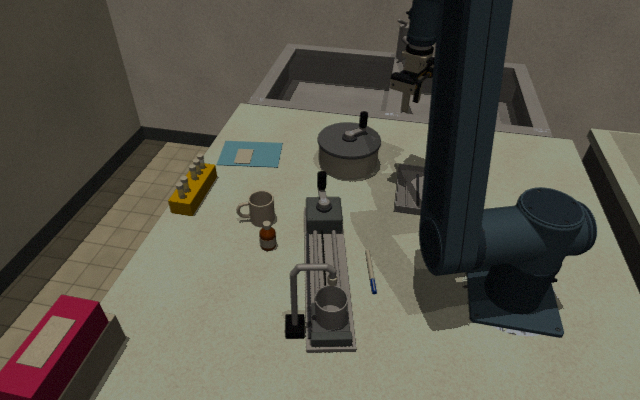

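The rim matches the circle drawn for "centred under the nozzle" to about 1 px (2–3 mm) in both views. The gripper is clear of everything, and the dryer grip is still at side (363,119).

Run:
```python
from h import *
print(robot.current_contact_force(),robot.current_joint_vel(),robot.current_t()); robot.hand_in()
```

```text
[ 0.25945024 -0.10053673 -0.63322882] [ 0.00257026 -0.00101334 -0.00125625 -0.0012999   0.00077059 -0.00056752] 24.6167
the job is handed in; nothing more can be done
```

The beaker now stands centred under the spout as far as the cameras show. The crank is released and the job was handed in at about 24.6 s, well inside the 51 s limit; hand-in reports no verdict.

- **What I did:** I gripped the slide crank's handle and turned it about 614° clockwise. The forces read after each step stayed within a few newtons. I then opened the gripper, lifted off and swung the arm clear.
- **Final position:** the beaker's rim lies within about 2–3 mm of the circle centred under my nozzle estimate in both views, against the 15 mm allowed.
- **Clear of everything:** the tool force read about zero, the arm was at rest, and the dryer's handle looked unmoved in the side view.
- **Measurements that disagreed:** my first hand-read pixels put the rim about 13 mm apart between the two views. Overlaying the estimates on the pictures showed I had misread them. The nozzle's y first came out at 191–193 mm. Allowing for the fact that the top view shows the nozzle's upper edge brought it to about 188.5 mm, and both views then agreed within about 1.5 mm.

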